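# Lower a telescoping work rest by one hole

## Task

One of the two work rests has already been lowered and its cap taken off; now do the other, taller one the same way. First pull its snapped-on cap off upwards and stand the cap upright in the tray beside the spare one; then press the lock button that was under the cap, let the tube down just to the next hole, level with the other rest, and leave it locked there with the button popped up again. Leave the other rest, the spare cap and the tools on the bench as they are.

Things in the scene. Friction and masses are not known exactly. Their poses are not given: they have to be found in the camera images.
- tall_stand: Taller work rest: steel foot disc 120 mm across, 12 mm thick, fixed to the bench, with an upright grey square tube 42 x 42 mm reaching 135 mm above the bench; three lock holes 30 mm apart in the tube's front (-x) face. Origin: centre of the foot's underside, z up the tube's axis. The inner tube cannot turn: its cross-bar runs along this y, and the cap's sides lie along x and y at the start.
- tall_head (a point): Top centre of the black boss (36 x 36 mm, 20 mm high) on the middle of the taller rest's cross-bar; moves up and down with the inner tube; 238 mm above the bench at the start. The cross-bar (30 mm along x, 110 mm along y, 18 mm thick) has its top face 20 mm below this point and bare for 37 mm on either side of the boss. Axes as tall_stand.
- tall_button_top (a point): Centre of the top of the taller rest's round steel lock button, 24 mm in diameter, 12 mm proud of the boss (4 mm when fully in), pressed straight down; under the cap at the start. Let go between two holes it stays about 6 mm in; then pushing the cross-bar beside the boss (not the button) slides the tube on until the pin springs into the next hole and the tube stops dead.
- tall_tube (a joint): How far the taller rest's inner tube is let down, m: 0 = fully out, locked in the top hole (start), 0.030 = next hole, 0.060 = lowest hole; the lock pin has about 1.5 mm play up and down in a hole. Unlocked, the tube does not drop by itself: it slides with about 9 N downward push (15 N upward) and stays where left.
- tall_button (a joint): Travel of the taller rest's lock button, m: 0 = popped up (pin in a hole, locked), 0.008 = fully in. Spring 2.8 N at the start of the travel, 5.6 N at its end. The pin moves with the button: from about 0.006 it is out of the hole, and pushing the button further slides the tube down.
- tall_cap: Grey plastic cap with cork top, 50 x 50 mm, 42 mm high, open below (cavity 38 x 38 mm, 34 mm deep), snapped over the taller rest's boss and button, lower rim on the cross-bar; 70 g. Origin: centre of its lower rim, z up. Two sprung balls catch in windows in its +y and -y sides, so grip the +x and -x sides; they give way at 8 to 20 N of straight upward pull; clear after 34 mm.
- low_stand: Foot and outer tube of the other, identical rest, which is already one hole down and without its cap, so the top of its button is about 220 mm above the bench; fixed to the bench. Origin and axes as tall_stand.
- low_tube (a joint): How far the other rest's inner tube is let down, m, about 0.030 (its middle hole); to stay so.
- tray: Loose black sheet-steel tray 160 (x) x 260 (y) x 26 mm, floor and walls 2 mm thick. Origin: centre of its underside.
- spare_cap: The other rest's cap, same as tall_cap (50 x 50 x 42 mm), standing upright in the tray towards its -y end. Origin: centre of its lower rim.
- pliers: Bystander: blue-handled pliers lying flat, 62 x 171 x 14 mm. Origin: centre of the underside.
- pencil: Bystander: carpenter's pencil 159 mm long, 9 mm high, lying between the rests. Origin: centre of the underside.
- sanding_block: Bystander: sanding block 62 x 110 x 38 mm behind the rests. Origin: centre of the underside.
- paint_brush: Bystander: flat paint brush 52 x 205 x 16 mm at the left end of the bench. Origin: centre of the underside.
- bench_plane: Bystander: steel hand plane 236 x 47 x 104 mm behind the rests. Origin: centre of the underside.

How it is judged:
On the way, in this order (a step that is already met when the one before it is completed fails the run):
1. the cap is pulled off the taller rest (distance between tall_cap and tall_head above 0.06 m), for 0.1 s.
2. the cap stands upright in the tray, let go (x of tall_cap in the frame of tray between -0.057 and 0.057 m and y of tall_cap in the frame of tray between -0.107 and 0.107 m and z of tall_cap in the frame of tray below 0.01 m and angle between tall_cap's own z axis and vertical below 0.15 rad and contact force between the fingers and tall_cap below 0.1 N), for 0.2 s.
3. the lock button is pressed in (value of joint tall_button above 0.005 m), for 0.05 s.
At the end, for the whole second after the job is handed in: The taller rest's tube is let down one hole (0.030 m, within 4 mm) and locked, its button popped up (less than 2 mm in); the other rest is still at its middle hole (within 4 mm); both caps stand upright (within 0.15 rad) on the tray's floor, wholly inside it, and cap and tray are at rest (value of joint tall_tube between 0.026 and 0.034 m and value of joint tall_button below 0.002 m and velocity of joint tall_tube below 0.005 m/s and value of joint low_tube between 0.026 and 0.034 m and x of tall_cap in the frame of tray between -0.057 and 0.057 m and y of tall_cap in the frame of tray between -0.107 and 0.107 m and z of each of tall_cap, spare_cap in the frame of tray below 0.01 m and angle between each of tall_cap, spare_cap's own z axis and vertical below 0.15 rad and x of spare_cap in the frame of tray between -0.057 and 0.057 m and y of spare_cap in the frame of tray between -0.107 and 0.107 m and linear speed of each of tall_cap, tray below 0.02 m/s); the robot touches nothing.
It fails at once if a tool on the bench is shoved by more than 40 mm (distance of any of pliers, pencil, sanding_block, paint_brush, bench_plane from where it was at the start of the episode above 0.04 m).
It also fails if it takes over 54 s, if anything falls off the work surface, if the arm or the gripper's body presses on something with over 40 N, if the wrist force passes 120 N, or if a joint passes its speed limit or range.

## Robot

A 7-joint arm with a two-finger parallel gripper is mounted at the origin on a cart in front of the work surface, level with it; the furniture and walls round the work are solid. World frame = base frame: x ahead of the robot, y to its left, z up, the work surface at z = 0. Lengths are in m, angles in rad, forces in N, time in s.
With the tool pointing down it reaches from about 0.425 to 0.925 m from the base axis. Payload 6.8 kg.
Tool frame: the origin (TCP) lies at the centre of the arm's flange, where the gripper is bolted on; the fingertips stand 173 mm ahead of it and the grasp point (between the pads) lies 155 mm ahead of it; z points along the fingers, y is the direction in which the jaws open and shut (so a half turn about z gives the same grasp; the last joint's range is limited). The gripper opens to 85 mm and grips with 20 to 120 N. Pads are 22 mm wide; open, the fingers measure 114 mm over their backs; the gripper's body (76 mm by 85 mm) begins 54 mm behind the grasp point. The pads swing forward as they close: fully open they stand 13 mm farther back than shut.
Start: joints at [-1.353, 0.477, 0.022, 1.555, -0.011, 1.109, -0.083], TCP at [0.216, 0.64, 0.405] pointing down, gripper open.
Joint ranges: [-2.96, 2.96], [-0.34, 2.1], [-1.41, 1.46], [0.24, 2.44], [-1.37, 4.51], [0.17, 1.92], [-2.96, 2.96]. Speed limits (rad/s): [2.39, 2.39, 3.14, 3.14, 3.14, 3.14, 3.14].

## Interface

Orientations are given as a unit quaternion [w, x, y, z].
In Python, from station import telemetry, eyes, bot gives the robot as it stands.
- The arm moves only by the shell command python3 -m jog 'ROWS' [FORCE]. ROWS is JSON, a list of rows, each a list of 7 numbers: the shift along the tool's x, y, z in units of 0.75 m (1.0 is 0.75 m), then the turn, a rotation vector about the tool's x, y, z in units of 0.5 rad (1.0 is 0.5 rad), then the closure, from 0 (fully open) to 1 (shut). A call has 1 to 8 rows; each row is the pose to reach, as a shift and turn from the pose commanded when the call began, along the tool's axes at that moment; what a row does not reach only later rows make up. A row lasts 1/10 s, in which the tool goes at most 50 mm and 8.59 degrees, less where a joint would pass 70% of its speed; a pose out of reach is approached as far as the arm can. A call with a number of a shift or a turn outside -1 to 1 is refused whole. A call with a gripper value outside its range is refused whole. The fingers move at their own pace and stop on an object; FORCE is the grip in N (left out, the last holds). Time passes only in rows, so rows that repeat a pose let the fingers close. It gives the time, the measured TCP pose, the force and the opening at its end, in the units of the state.
- telemetry.get_state(): the state, without advancing time (a new reading comes with each control period).
- eyes.get_image(name): name is "side" or "top"; returns the picture (420x560x3 uint8, blue, green, red); there is no depth.
- eyes.camera_model(name): a dict with "mtx" (3x3 intrinsics, pixels), "R" (3x3) and "t" (3): a world point X has camera coordinates R X + t. Camera axes: x right, y down, z forward; pixel columns grow to the right and rows downward; lengths in m; the calibration is good to about 2 mm. A picture is of the moment at which its call begins. camera_model takes no time and is no camera call.
- bot.finish_job(): hands the job in, once; it reports no verdict.
The state is a dict: "t": time; "q": joint angles; "qvel": joint speeds; "effort": joint torques, N m; "ee_pos": TCP position; "ee_rot": TCP orientation; "ft_force": force on the tool from outside, world axes, zero at the start; "ft_torque": the same for the moment, N m; "grip_width": finger opening in m.
Only numpy, scipy, OpenCV 4.12 (cv2) and the standard library are available. Lean on these libraries where they do the work, as an engineer would, in place of code of your own. Each camera call takes 0.05 s, during which the arm holds its last target.

## Working session

There is one attempt and no reset: what is moved stays moved. The work goes in short steps, Python scripts to look and compute and a shell command to move; the robot and the scene stay as the last step left them, time stands still between calls to the robot, and variables do not carry over. Pictures are saved under pics/ and viewed, and the job is handed in when it is done.

```bash
ls; mkdir -p pics
python3 - <<'E'
from station import telemetry, eyes, bot
import cv2
s=telemetry.get_state()
print({k:(v if not hasattr(v,'__len__') else [round(float(x),4) for x in v]) for k,v in s.items()})
for n in("side","top"):
    im=eyes.get_image(n); cv2.imwrite(f"pics/{n}0.png",im)
    c=eyes.camera_model(n); print(n,c)
E
```

```text
pics
{'t': 0.0, 'q': [-1.3531, 0.4778, 0.0223, 1.5565, -0.0115, 1.1093, -0.0831], 'qvel': [0.0012, 0.0018, 0.0011, -0.0003, -0.0003, 0.0021, 0.0007], 'effort': [0.0, -59.6433, 1.6078, -28.1204, 0.0124, 0.0091, 0.0], 'ee_pos': [0.2159, 0.6392, 0.4037], 'ee_rot': [-0.0001, 0.1622, 0.9868, -0.0009], 'ft_force': [-0.2677, -0.2074, -0.3887], 'ft_torque': [0.0156, 0.0642, -0.0302], 'grip_width': 0.08557671844005242}
side {'mtx': array([[416.11371176,   0.        , 275.6914991 ],
       [  0.        , 416.11371176, 207.79000468],
       [  0.        ,   0.        ,   1.        ]]), 'R': array([[-0.9104719 , -0.41280541, -0.02515174],
       [-0.16027709,  0.40825846, -0.89868587],
       [ 0.3812508 , -0.81419698, -0.43787111]]), 't': array([0.52704819, 0.21881531, 1.3398126 ])}
top {'mtx': array([[426.10972229,   0.        , 276.61108532],
       [  0.        , 426.10972229, 208.57860778],
       [  0.        ,   0.        ,   1.        ]]), 'R': array([[-0.00705511, -0.99991913, -0.01058141],
       [-0.9957997 ,  0.00799124, -0.09120905],
       [ 0.09128623,  0.00989348, -0.99577555]]), 't': array([0.0658859 , 0.58668445, 1.37331909])}
```

View pics/side0.png

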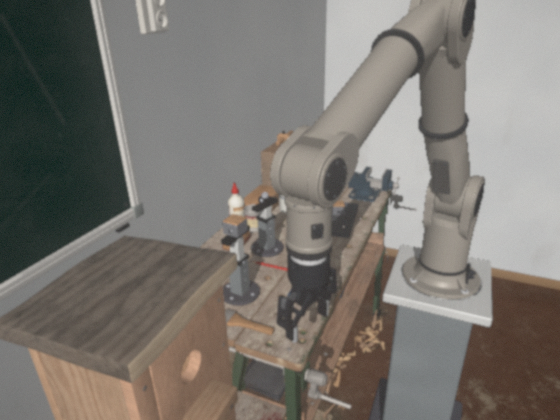

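View pics/top0.png

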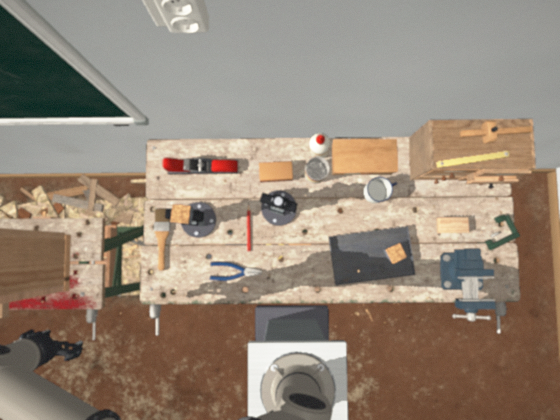

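Run:
```python
import cv2
a=cv2.imread("pics/top0.png"); b=cv2.imread("pics/side0.png")
def up(im,x0,y0,x1,y1,f,n):
    cv2.imwrite(n,cv2.resize(im[y0:y1,x0:x1],None,fx=f,fy=f,interpolation=cv2.INTER_CUBIC))
up(a,140,170,310,290,4.7,"pics/top0a.png")
up(a,310,210,430,300,6,"pics/top0b.png")
up(b,200,170,330,310,4.2,"pics/side0a.png")
```

```text
(no output)
```

View pics/top0a.png

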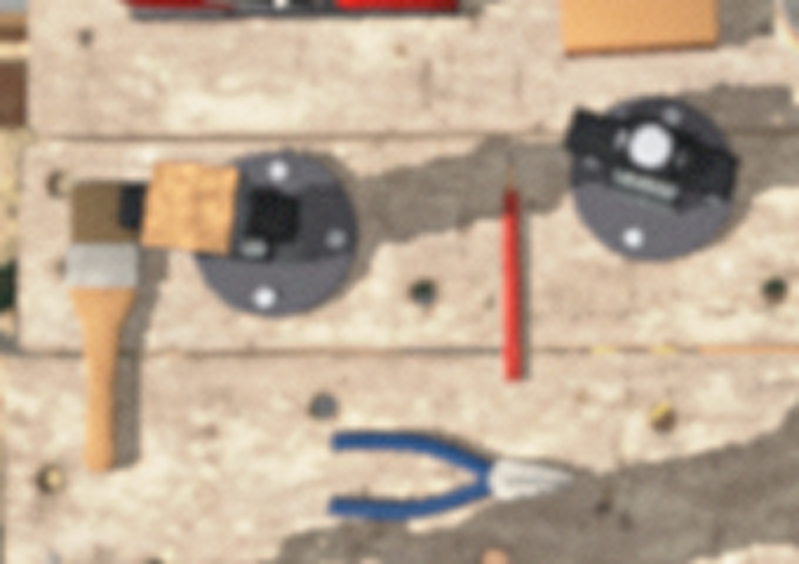

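View pics/top0b.png

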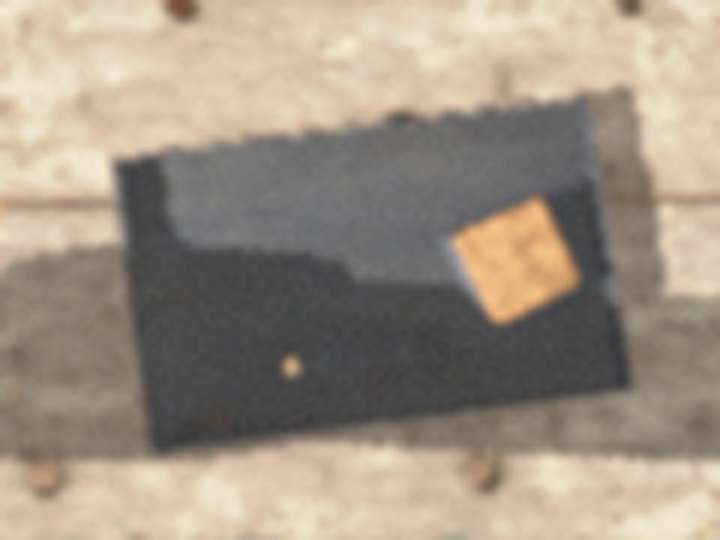

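View pics/side0a.png

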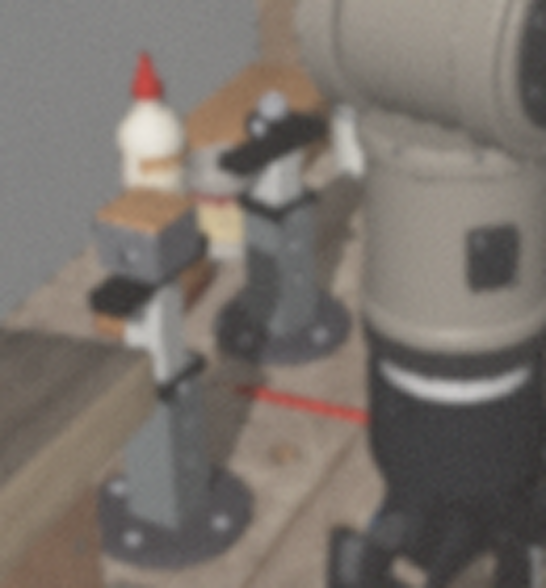

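```bash
cat > h.py <<'E'
import cv2, numpy as np
from station import telemetry, eyes
C={n:eyes.camera_model(n) for n in("side","top")}
def ray(n,p):
    c=C[n]; d=np.linalg.inv(c["mtx"])@np.array([p[0],p[1],1.]); R=c["R"]
    return -R.T@c["t"], R.T@d
def onz(n,p,z):
    o,d=ray(n,p); return o+d*(z-o[2])/d[2]
def tri(pt,ps):
    o1,d1=ray("top",pt); o2,d2=ray("side",ps)
    A=np.stack([d1,-d2],1); s=np.linalg.lstsq(A,o2-o1,rcond=None)[0]
    a=o1+d1*s[0]; b=o2+d2*s[1]; return (a+b)/2, np.linalg.norm(a-b)
def proj(n,X):
    c=C[n]; v=c["mtx"]@(c["R"]@np.asarray(X)+c["t"]); return v[:2]/v[2]
def blob(im,box,lo,hi,k=3):
    x0,y0,x1,y1=box; h=cv2.cvtColor(im[y0:y1,x0:x1],cv2.COLOR_BGR2HSV)
    m=cv2.inRange(h,np.array(lo),np.array(hi))
    m=cv2.morphologyEx(m,cv2.MORPH_OPEN,np.ones((k,k),np.uint8))
    cs,_=cv2.findContours(m,cv2.RETR_EXTERNAL,cv2.CHAIN_APPROX_NONE)
    c=max(cs,key=cv2.contourArea)+np.array([[x0,y0]])
    return c
E
python3 - <<'E'
from h import *
np.set_printoptions(precision=4,suppress=True)
a=cv2.imread("pics/top0.png"); b=cv2.imread("pics/side0.png")
h=cv2.cvtColor(a,cv2.COLOR_BGR2HSV); hs=cv2.cvtColor(b,cv2.COLOR_BGR2HSV)
print(h[213,180],h[252,397],hs[221,235], h[215,170], h[213,160])
for nm,box in(("cap",(165,195,198,230)),("spare",(380,238,412,268))):
    c=blob(a,box,(5,90,110),(25,255,255),2)
    z=.26 if nm=="cap" else .044
    P=np.array([onz("top",p,z)[:2] for p in c[:,0]],np.float32)
    r=cv2.minAreaRect(P); mm=cv2.minAreaRect(c)
    print(nm,cv2.contourArea(c),mm,r)
c=blob(b,(215,205,250,230),(5,60,60),(25,255,255),2)
print(cv2.boundingRect(c),cv2.minAreaRect(c),cv2.moments(c)["m10"]/cv2.moments(c)["m00"],cv2.moments(c)["m01"]/cv2.moments(c)["m00"])
print(hs[215:230,225:246].tolist()[5])
E
```

```text
[ 16 115 228] [ 15 123 217] [ 14  99 159] [ 14 100 117] [ 17 100 127]
cap 312.5 ((180.75820922851562, 214.65985107421875), (19.55571937561035, 18.197683334350586), 5.194429397583008) ((0.5512478947639465, 0.3221364915370941), (0.0535355769097805, 0.04991546645760536), 84.38539123535156)
spare 239.0 ((396.7000427246094, 253.9000701904297), (16.546903610229492, 16.54690170288086), 63.43495178222656) ((0.43647071719169617, -0.32283124327659607), (0.052367739379405975, 0.05334454029798508), 24.939292907714844)
(225, 216, 25, 10) ((237.0, 220.5), (9.0, 24.0), 90.0) 236.21596244131453 220.22300469483565
[[13, 90, 159], [14, 95, 161], [14, 98, 166], [14, 96, 164], [14, 96, 164], [13, 96, 165], [14, 100, 164], [14, 97, 166], [14, 99, 162], [14, 99, 163], [14, 97, 161], [14, 98, 162], [15, 98, 161], [14, 100, 161], [13, 98, 162], [14, 98, 161], [14, 95, 155], [14, 90, 144], [14, 72, 131], [12, 51, 116], [9, 32, 111]]
```

Run:
```python
from h import *
np.set_printoptions(precision=4,suppress=True)
a=cv2.imread("pics/top0.png"); b=cv2.imread("pics/side0.png")
f=4
def B(im,box,lo,hi):
    x0,y0,x1,y1=box
    u=cv2.resize(im[y0:y1,x0:x1],None,fx=f,fy=f,interpolation=cv2.INTER_CUBIC)
    m=cv2.inRange(cv2.cvtColor(u,cv2.COLOR_BGR2HSV),np.array(lo),np.array(hi))
    cs,_=cv2.findContours(m,cv2.RETR_EXTERNAL,cv2.CHAIN_APPROX_NONE)
    c=max(cs,key=cv2.contourArea).astype(np.float32)[:,0]
    return (c+.5)/f-.5+np.array([x0,y0]),m
def cen(c): m=cv2.moments(c.astype(np.float32)); return np.array([m["m10"],m["m01"]])/m["m00"]
ct,m1=B(a,(165,195,198,230),(8,75,150),(25,255,255))
cs,m2=B(b,(218,210,252,232),(5,62,110),(25,255,255))
cv2.imwrite("pics/m.png",np.hstack([m1,np.zeros((m1.shape[0],8),np.uint8),np.vstack([m2,np.zeros((m1.shape[0]-m2.shape[0],m2.shape[1]),np.uint8)])]))
P,e=tri(cen(ct),cen(cs)); print("cork centre",cen(ct),cen(cs),P,e)
W=np.array([onz("top",p,.26)[:2] for p in ct],np.float32); print("rect",cv2.minAreaRect(W))
cp,m=B(a,(380,238,412,268),(8,75,130),(25,255,255))
W=np.array([onz("top",p,.044)[:2] for p in cp],np.float32); print("spare",cv2.minAreaRect(W))
# low button white
ct,_=B(a,(270,190,287,210),(0,0,170),(180,60,255)); cs,_=B(b,(255,185,275,202),(0,0,120),(180,70,255))
print("lowbtn",cen(ct),cen(cs),tri(cen(ct),cen(cs)))
# tray corners: from crop b (6x, off 310,210): 
Q=[]
for p in [(118,160),(632,92),(630,388),(152,448)]:
    q=(np.array(p)+.5)/6-.5+np.array([310,210]); Q.append(onz("top",q,.026)); print("tray",Q[-1])
Q=np.array(Q);print(Q.mean(0),[np.linalg.norm(Q[i]-Q[(i+1)%4]) for i in range(4)])
# tall foot ellipse crop a
for p in [(197,232),(356,232),(276,151),(276,315),(280,170),(263,298),(336,240)]:
    q=(np.array(p)+.5)/4.7-.5+np.array([140,170]); print("foot",onz("top",q,.012))
```

```text
cork centre [179.8265 213.4736] [237.3791 219.5355] [0.55  0.323 0.256] 0.010726925105375451
rect ((0.5547616481781006, 0.32461634278297424), (0.05249785631895065, 0.05377047881484032), 83.95089721679688)
spare ((0.4392841160297394, -0.32003629207611084), (0.055194828659296036, 0.05458899959921837), 22.71072006225586)
lowbtn [277.7937 200.7371] [264.3113 194.3463] (array([0.5915, 0.0557, 0.2146]), np.float64(0.0018481862236700505))
tray [ 0.4951 -0.1098  0.026 ]
tray [ 0.5301 -0.39    0.026 ]
tray [ 0.3705 -0.383   0.026 ]
tray [ 0.3402 -0.1253  0.026 ]
[ 0.434 -0.252  0.026] [np.float64(0.28233006649688697), np.float64(0.15968586566718662), np.float64(0.2595802711905429), np.float64(0.1557568235853082)]
foot [0.5564 0.3778 0.012 ]
foot [0.5555 0.2652 0.012 ]
foot [0.6136 0.3224 0.012 ]
foot [0.4974 0.3213 0.012 ]
foot [0.6    0.3195 0.012 ]
foot [0.5095 0.3306 0.012 ]
foot [0.55   0.2794 0.012 ]
```

View pics/m.png

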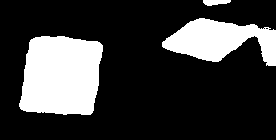

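```bash
cat >> h.py <<'E'
from scipy.spatial.transform import Rotation as Ro
def plan(pos,yaw,ref=None):
    """pos: wanted TCP; yaw: wanted direction (deg) of tool y; tool down. prints the shift+turn in move units"""
    s=telemetry.get_state(); w,x,y,z=s["ee_rot"]; R=Ro.from_quat([x,y,z,w])
    p=np.array(s["ee_pos"]) if ref is None else np.array(ref)
    d=R.inv().apply(np.array(pos)-p)/.75
    best=None
    for k in (0,180):
        a=np.radians(yaw+k); Y=np.array([np.cos(a),np.sin(a),0]); Z=np.array([0,0,-1.]); X=np.cross(Y,Z)
        T=Ro.from_matrix(np.stack([X,Y,Z],1)); r=(R.inv()*T).as_rotvec()/.5
        if best is None or np.linalg.norm(r)<np.linalg.norm(best): best=r
    print("shift",np.round(d,4),"turn",np.round(best,3))
def st():
    s=telemetry.get_state(); w,x,y,z=s["ee_rot"]; Y=Ro.from_quat([x,y,z,w]).apply([0,1,0]); Z=Ro.from_quat([x,y,z,w]).apply([0,0,1])
    print("t",round(s["t"],2),"pos",np.round(s["ee_pos"],4),"Y",np.round(np.degrees(np.arctan2(Y[1],Y[0])),1),"Z",np.round(Z,3),"F",np.round(s["ft_force"],1),"w",round(s["grip_width"],4),"q",np.round(s["q"],2))
E
python3 - <<'E'
from h import *
np.set_printoptions(precision=4,suppress=True)
b=cv2.imread("pics/side0.png")
u=cv2.resize(b[200:280,205:265],None,fx=7,fy=7,interpolation=cv2.INTER_CUBIC)
def box(c,h,z,yaw):
    a=np.radians(yaw);return [np.array([c[0]+h*(i*np.cos(a)-j*np.sin(a)),c[1]+h*(i*np.sin(a)+j*np.cos(a)),z]) for i,j in((1,1),(1,-1),(-1,-1),(-1,1))]
for X in box((.5545,.3230),.025,.26,-6.5)+box((.5545,.323),.025,.218,-6.5):
    p=(proj("side",X)-[205,200]+.5)*7-.5; cv2.circle(u,tuple(int(v) for v in p),4,(0,0,255),-1)
cv2.imwrite("pics/ov.png",u)
a=cv2.imread("pics/top0.png")
u=cv2.resize(a[195:235,160:215],None,fx=10,fy=10,interpolation=cv2.INTER_CUBIC)
for X in box((.5545,.3230),.025,.26,-6.5):
    p=(proj("top",X)-[160,195]+.5)*10-.5; cv2.circle(u,tuple(int(v) for v in p),4,(0,0,255),-1)
cv2.imwrite("pics/ovt.png",u)
Q=[]
for p in [(118,160),(588,98),(630,388),(152,448)]:
    q=(np.array(p)+.5)/6-.5+np.array([310,210]); Q.append(onz("top",q,.026))
Q=np.array(Q);print(Q,Q.mean(0),[np.linalg.norm(Q[i]-Q[(i+1)%4]) for i in range(4)])
E
```

```text
[[ 0.4951 -0.1098  0.026 ]
 [ 0.527  -0.366   0.026 ]
 [ 0.3705 -0.383   0.026 ]
 [ 0.3402 -0.1253  0.026 ]] [ 0.4332 -0.246   0.026 ] [np.float64(0.2581397357681775), np.float64(0.1573803168062273), np.float64(0.2595802711905429), np.float64(0.1557568235853082)]
```

View pics/ov.png

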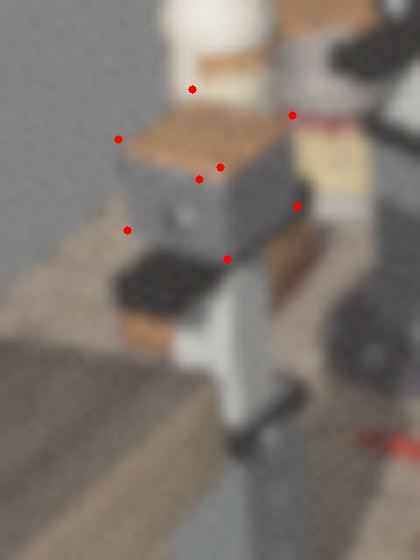

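View pics/ovt.png

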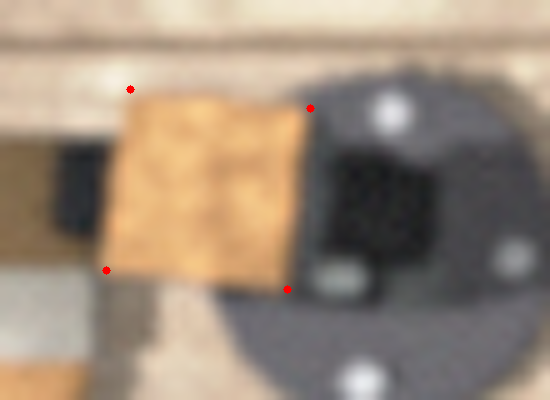

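```bash
python3 -c "
from h import *
st(); plan((.555,.322,.48),-6.5)"
```

```text
t 0.1 pos [0.216  0.6393 0.4038] Y 71.3 Z [-0.    -0.002 -1.   ] F [-0.9  0.1 -0.1] w 0.0857 q [-1.35  0.48  0.02  1.56 -0.01  1.11 -0.08]
shift [-0.5637 -0.2563 -0.1011] turn [-3.000e-03  2.000e-03  2.717e+00]
```

```bash
python3 -m jog '[[0,0,-0.06,0,0,0.2,0],[0,0,-0.1,0,0,0.4,0],[-0.56,-0.256,-0.1,0,0,0.95,0],[-0.56,-0.256,-0.1,0,0,0.95,0],[-0.56,-0.256,-0.1,0,0,0.95,0],[-0.56,-0.256,-0.1,0,0,0.95,0],[-0.56,-0.256,-0.1,0,0,0.95,0],[-0.56,-0.256,-0.1,0,0,0.95,0]]' 80; python3 -c "
from h import *
st(); plan((.555,.322,.48),-6.5)"
```

```text
t: 0.9
ee_pos: [0.4357, 0.4323, 0.4794]
ee_rot: [-0.0, 0.39, 0.921, -0.0]
ft_force: [1.1, 0.6, -0.1]
grip_width: 0.0854
t 0.9 pos [0.4357 0.4323 0.4794] Y 44.1 Z [-0. -0. -1.] F [ 1.1  0.6 -0.1] w 0.0854 q [-1.06  0.32  0.22  1.63 -0.08  1.2  -0.05]
shift [-0.2163  0.0118 -0.0008] turn [-1.000e-03  0.000e+00  1.767e+00]
```

```bash
python3 -m jog '[[-0.2,0.01,0,0,0,0.9,0],[-0.2,0.01,0,0,0,0.9,0],[-0.2,0.01,0,0,0,0.9,0],[-0.2,0.01,0,0,0,0.9,0],[-0.2,0.01,0,0,0,0.9,0]]'; python3 -c "
from h import *
st(); plan((.555,.322,.48),-6.5)"
```

```text
t: 1.4
ee_pos: [0.5452, 0.3301, 0.4792]
ee_rot: [0.0, 0.586, 0.81, -0.0]
ft_force: [-0.0, 0.7, -0.4]
grip_width: 0.0852
t 1.4 pos [0.5452 0.3301 0.4792] Y 18.2 Z [-0.001 -0.001 -1.   ] F [-0.   0.7 -0.4] w 0.0852 q [-0.91  0.37  0.36  1.58 -0.14  1.22 -0.2 ]
shift [-0.0144  0.009  -0.0011] turn [-0.001  0.002  0.862]
```

```bash
python3 -m jog '[[-0.014,0.009,0,0,0,0.86,0],[-0.014,0.009,0,0,0,0.86,0],[-0.014,0.009,0,0,0,0.86,0],[-0.014,0.009,0,0,0,0.86,0],[-0.014,0.009,0,0,0,0.86,0]]'; python3 -c "
from h import *
st(); plan((.555,.322,.395),-6.5)
for n in ('top','side'):
    im=eyes.get_image(n); x0,y0,x1,y1=(120,150,260,260) if n=='top' else (190,120,330,310)
    cv2.imwrite('pics/%s1.png'%n,cv2.resize(im[y0:y1,x0:x1],None,fx=3,fy=3,interpolation=2))
"
```

```text
t: 1.9
ee_pos: [0.5531, 0.3251, 0.4794]
ee_rot: [-0.0, 0.743, 0.67, -0.0]
ft_force: [0.5, 0.0, -0.8]
grip_width: 0.0854
t 1.9 pos [0.5531 0.3251 0.4794] Y -5.9 Z [-0.001  0.    -1.   ] F [ 0.5  0.  -0.8] w 0.0854 q [-0.96  0.39  0.45  1.57 -0.18  1.22 -0.58]
shift [-0.0039  0.003   0.1126] turn [-0.002 -0.     0.02 ]
```

View pics/side1.png

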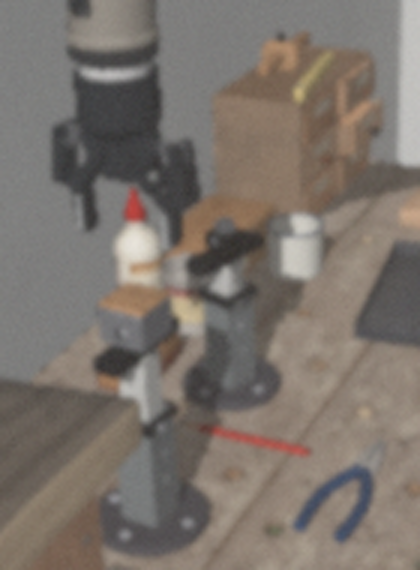

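View pics/top1.png

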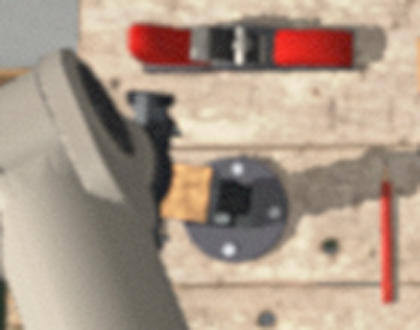

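```bash
python3 -m jog '[[-0.004,0.003,0.04,0,0,0.02,0],[-0.004,0.003,0.08,0,0,0.02,0],[-0.004,0.003,0.1126,0,0,0.02,0],[-0.004,0.003,0.1126,0,0,0.02,0],[-0.004,0.003,0.1126,0,0,0.02,0]]'; python3 -c "
from h import *
st(); plan((.555,.322,.395),-6.5)
for n in ('top','side'):
    im=eyes.get_image(n); x0,y0,x1,y1=(120,150,260,260) if n=='top' else (190,150,290,310)
    cv2.imwrite('pics/%s2.png'%n,cv2.resize(im[y0:y1,x0:x1],None,fx=3.7,fy=3.7,interpolation=2))
"
```

```text
t: 2.5
ee_pos: [0.5561, 0.3207, 0.3957]
ee_rot: [-0.0, 0.748, 0.664, -0.0]
ft_force: [1.2, 0.2, 0.8]
grip_width: 0.0854
t 2.5 pos [0.5561 0.3207 0.3957] Y -6.8 Z [-0. -0. -1.] F [1.2 0.2 0.8] w 0.0854 q [-0.93  0.45  0.43  1.67 -0.21  1.06 -0.56]
shift [ 0.0016 -0.0017  0.0009] turn [-0.     0.    -0.011]
```

View pics/side2.png

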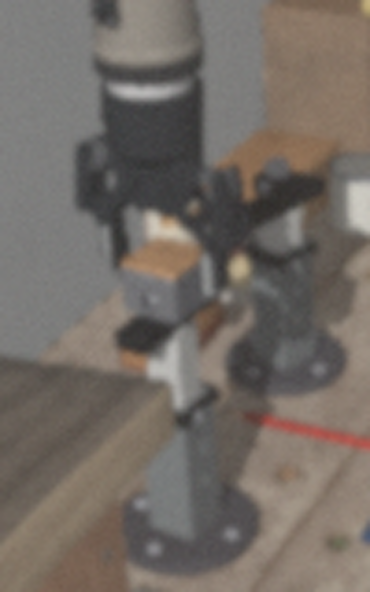

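```bash
python3 -m jog '[[0.001,-0.001,0.001,0,0,0,1],[0.001,-0.001,0.001,0,0,0,1],[0.001,-0.001,0.001,0,0,0,1],[0.001,-0.001,0.001,0,0,0,1],[0.001,-0.001,0.001,0,0,0,1],[0.001,-0.001,0.001,0,0,0,1]]' 80; python3 -c "
from h import *
st()
im=eyes.get_image('side')
cv2.imwrite('pics/side3.png',cv2.resize(im[150:310,190:290],None,fx=3.7,fy=3.7,interpolation=2))
"
```

```text
t: 3.2
ee_pos: [0.5541, 0.322, 0.395]
ee_rot: [-0.001, 0.748, 0.664, -0.001]
ft_force: [-6.9, -0.5, 6.0]
grip_width: 0.0491
t 3.2 pos [0.5541 0.322  0.395 ] Y -6.8 Z [-0.003  0.001 -1.   ] F [-6.9 -0.5  6. ] w 0.0491 q [-0.94  0.45  0.43  1.67 -0.21  1.06 -0.56]
```

View pics/side3.png

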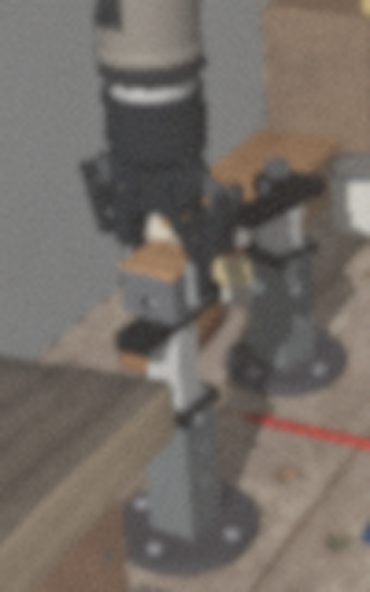

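```bash
python3 -m jog '[[0,0,-0.01,0,0,0,1],[0,0,-0.02,0,0,0,1],[0,0,-0.03,0,0,0,1],[0,0,-0.04,0,0,0,1],[0,0,-0.055,0,0,0,1],[0,0,-0.07,0,0,0,1],[0,0,-0.1,0,0,0,1],[0,0,-0.13,0,0,0,1]]'; python3 -c "
from h import *
st()
for n in ('top','side'):
    im=eyes.get_image(n); x0,y0,x1,y1=(120,150,260,260) if n=='top' else (190,120,290,280)
    cv2.imwrite('pics/%s4.png'%n,cv2.resize(im[y0:y1,x0:x1],None,fx=3.7,fy=3.7,interpolation=2))
"
```

```text
t: 4.05
ee_pos: [0.5556, 0.321, 0.4938]
ee_rot: [0.0, 0.748, 0.663, 0.0]
ft_force: [1.0, 0.2, -0.8]
grip_width: 0.049
t 4.05 pos [0.5556 0.321  0.4938] Y -6.9 Z [ 0.001  0.    -1.   ] F [ 1.   0.2 -0.8] w 0.049 q [-0.96  0.38  0.46  1.55 -0.17  1.25 -0.59]
```

View pics/side4.png

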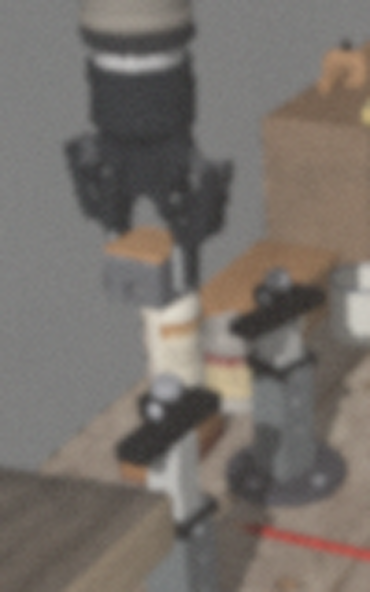

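View pics/top4.png

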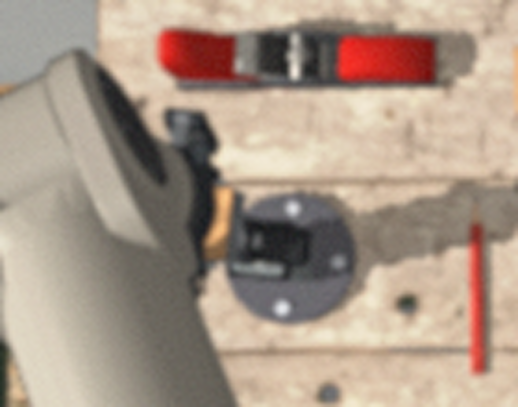

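```bash
python3 -c "
from h import *
plan((.429,-.211,.45),7)"
```

```text
shift [-0.725  -0.0837  0.0581] turn [ 0.013 -0.009 -0.486]
```

```bash
python3 -m jog '[[-0.725,-0.084,0,0,0,-0.48,1],[-0.725,-0.084,0,0,0,-0.48,1],[-0.725,-0.084,0,0,0,-0.48,1],[-0.725,-0.084,0,0,0,-0.48,1],[-0.725,-0.084,0,0,0,-0.48,1],[-0.725,-0.084,0,0,0,-0.48,1],[-0.725,-0.084,0,0,0,-0.48,1],[-0.725,-0.084,0,0,0,-0.48,1]]'; python3 -c "
from h import *
st(); plan((.429,-.211,.40),7)"
```

```text
t: 4.95
ee_pos: [0.4611, -0.0699, 0.4921]
ee_rot: [0.0, 0.664, 0.748, 0.0]
ft_force: [0.3, -0.4, -0.3]
grip_width: 0.0488
t 4.95 pos [ 0.4611 -0.0699  0.4921] Y 6.9 Z [ 0.001  0.001 -1.   ] F [ 0.3 -0.4 -0.3] w 0.0488 q [-0.59  0.02  0.63  1.95 -0.02  1.17  0.17]
shift [-0.1817 -0.065   0.1227] turn [ 0.002 -0.001 -0.005]
```

```bash
python3 -m jog '[[-0.18,-0.065,0,0,0,0,1],[-0.18,-0.065,0,0,0,0,1],[-0.182,-0.065,0.05,0,0,0,1],[-0.182,-0.065,0.1227,0,0,0,1],[-0.182,-0.065,0.1227,0,0,0,1],[-0.182,-0.065,0.1227,0,0,0,1],[-0.182,-0.065,0.1227,0,0,0,1]]'; python3 -c "
from h import *
st(); plan((.429,-.211,.2),7)
for n in ('top','side'):
    im=eyes.get_image(n); x0,y0,x1,y1=(290,170,450,300) if n=='top' else (250,120,450,280)
    cv2.imwrite('pics/%s5.png'%n,cv2.resize(im[y0:y1,x0:x1],None,fx=3.7,fy=3.7,interpolation=2))"
```

```text
t: 5.65
ee_pos: [0.431, -0.2087, 0.4013]
ee_rot: [0.001, 0.663, 0.749, 0.0]
ft_force: [1.6, 0.5, -0.3]
grip_width: 0.0493
t 5.65 pos [ 0.431  -0.2087  0.4013] Y 6.9 Z [ 0.002 -0.    -1.   ] F [ 1.6  0.5 -0.3] w 0.0493 q [-0.37  0.18  0.78  2.05 -0.16  0.96  0.62]
shift [-0.0026 -0.0034  0.2684] turn [ 0.003  0.001 -0.002]
```

View pics/side5.png

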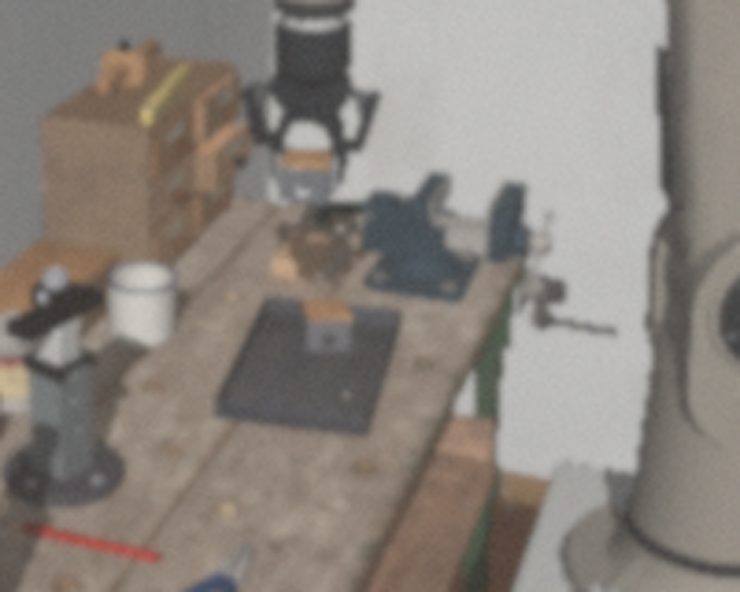

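View pics/top5.png

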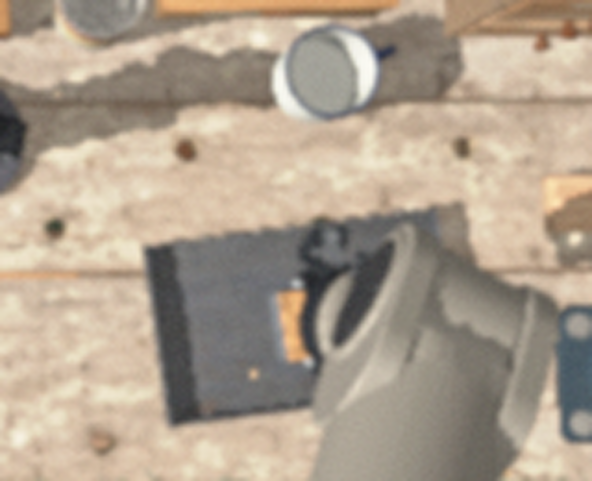

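```bash
python3 -c "
from h import *
for p in [(267,300),(400,315),(365,432),(220,415)]:
    print(onz('side',(np.array(p)+.5)/3.7-.5+[250,120],.026 if p[0]!=400 else .026))
print('spare top',onz('side',(np.array((330,312))+.5)/3.7-.5+[250,120],.044))
"
python3 -m jog '[[-0.002,-0.003,0.06,0,0,0,1],[-0.002,-0.003,0.12,0,0,0,1],[-0.002,-0.003,0.18,0,0,0,1],[-0.002,-0.003,0.22,0,0,0,1],[-0.002,-0.003,0.25,0,0,0,1],[-0.002,-0.003,0.25,0,0,0,1],[-0.002,-0.003,0.25,0,0,0,1]]'; python3 -c "
from h import *
st(); plan((.429,-.211,.181),7)
for n in ('top','side'):
    im=eyes.get_image(n); x0,y0,x1,y1=(290,170,450,300) if n=='top' else (250,120,450,280)
    cv2.imwrite('pics/%s6.png'%n,cv2.resize(im[y0:y1,x0:x1],None,fx=3.7,fy=3.7,interpolation=2))"
```

```text
[ 0.51694814 -0.35122123  0.026     ]
[ 0.3624396  -0.36784378  0.026     ]
[ 0.32731882 -0.09284271  0.026     ]
[ 0.47253899 -0.0717786   0.026     ]
spare top [ 0.42882665 -0.30991703  0.044     ]
t: 6.45
ee_pos: [0.429, -0.2108, 0.2136]
ee_rot: [0.001, 0.663, 0.749, 0.001]
ft_force: [-0.4, 0.5, -1.0]
grip_width: 0.0493
t 6.45 pos [ 0.429  -0.2108  0.2136] Y 6.9 Z [ 0.002 -0.    -1.   ] F [-0.4  0.5 -1. ] w 0.0493 q [-0.12  0.51  0.56  2.19 -0.51  0.56  0.94]
shift [-0.0003 -0.0002  0.0435] turn [ 0.003  0.001 -0.002]
```

View pics/side6.png

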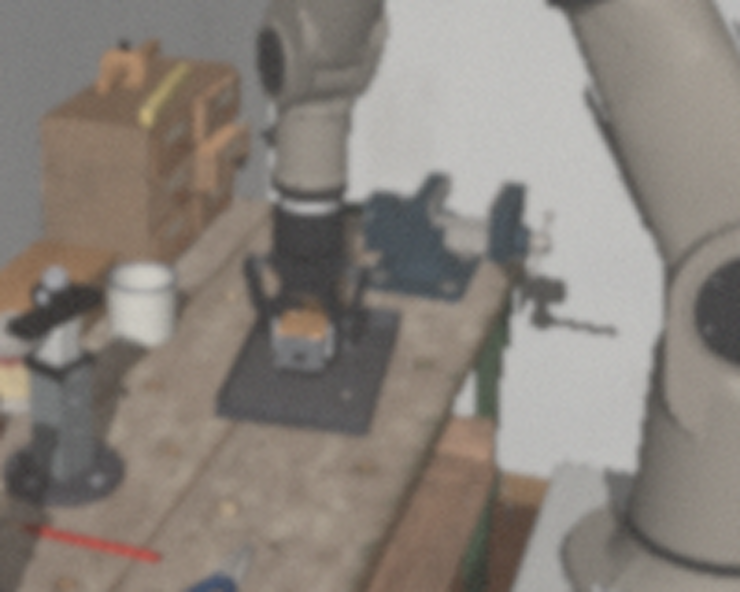

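View pics/top6.png

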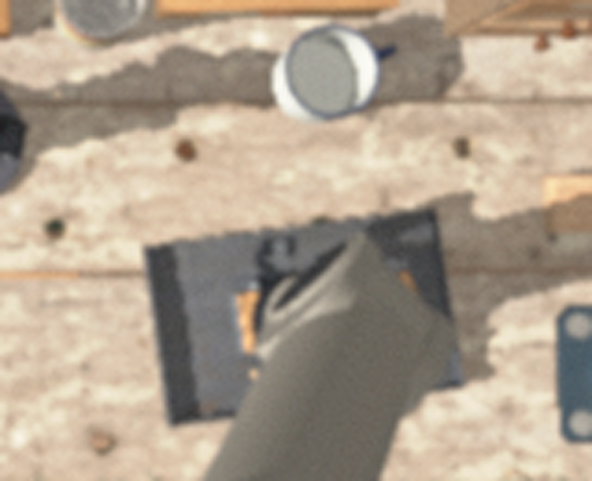

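```bash
python3 -m jog '[[0,0,0.02,0,0,0,1],[0,0,0.035,0,0,0,1],[0,0,0.042,0,0,0,1],[0,0,0.0435,0,0,0,1],[0,0,0.0435,0,0,0,1]]'; python3 -c "
from h import *
st(); "
```

```text
t: 7.05
ee_pos: [0.4282, -0.2108, 0.1804]
ee_rot: [0.0, 0.663, 0.748, 0.0]
ft_force: [-0.6, 1.6, 2.3]
grip_width: 0.049
t 7.05 pos [ 0.4282 -0.2108  0.1804] Y 6.9 Z [ 0.001  0.001 -1.   ] F [-0.6  1.6  2.3] w 0.049 q [-0.07  0.57  0.49  2.2  -0.57  0.49  0.99]
```

```bash
python3 -m jog '[[0,0,0.0015,0,0,0,1],[0,0,0.0015,0,0,0,1],[0,0,0.0015,0,0,0,1]]'; python3 -m jog '[[0,0,0.0015,0,0,0,1],[0,0,0.0015,0,0,0,1],[0,0,0.0015,0,0,0,1]]';python3 -c "
from h import *
st(); "
```

```text
t: 7.35
ee_pos: [0.4281, -0.2109, 0.1803]
ee_rot: [-0.0, 0.664, 0.748, 0.001]
ft_force: [-3.8, 3.2, 22.3]
grip_width: 0.0494
t: 7.65
ee_pos: [0.428, -0.2111, 0.1802]
ee_rot: [-0.0, 0.664, 0.748, 0.002]
ft_force: [-9.2, 6.8, 42.0]
grip_width: 0.0488
t 7.65 pos [ 0.428  -0.2111  0.1802] Y 6.9 Z [ 0.002  0.003 -1.   ] F [-9.2  6.8 42. ] w 0.0488 q [-0.06  0.57  0.49  2.2  -0.58  0.49  1.  ]
```

```bash
python3 -m jog '[[0,0,-0.0028,0,0,0,1],[0,0,-0.0028,0,0,0,0.7],[0,0,-0.0028,0,0,0,0.5],[0,0,-0.0028,0,0,0,0.2],[0,0,-0.0028,0,0,0,0.2],[0,0,-0.0028,0,0,0,0.2]]'; python3 -c "
from h import *
st()"
python3 -m jog '[[0,0,-0.02,0,0,0,0.2],[0,0,-0.06,0,0,0,0.2],[0,0,-0.12,0,0,0,0.2],[0,0,-0.18,0,0,0,0.2],[0,0,-0.24,0,0,0,0.2],[0,0,-0.3,0,0,0,0.2],[0,0,-0.36,0,0,0,0.2]]'; python3 -c "
from h import *
st(); plan((.555,.322,.50),-6.5)
for n in ('top','side'):
    im=eyes.get_image(n); x0,y0,x1,y1=(290,170,450,300) if n=='top' else (250,120,450,280)
    cv2.imwrite('pics/%s7.png'%n,cv2.resize(im[y0:y1,x0:x1],None,fx=3.7,fy=3.7,interpolation=2))"
```

```text
t: 8.25
ee_pos: [0.4279, -0.2107, 0.1795]
ee_rot: [-0.0, 0.663, 0.748, -0.0]
ft_force: [-0.5, -0.0, -0.0]
grip_width: 0.0683
t 8.25 pos [ 0.4279 -0.2107  0.1795] Y 6.9 Z [-0. -0. -1.] F [-0.5 -0.  -0. ] w 0.0683 q [-0.07  0.57  0.49  2.2  -0.57  0.49  0.99]
t: 8.95
ee_pos: [0.4275, -0.2108, 0.4512]
ee_rot: [-0.0, 0.664, 0.748, -0.0]
ft_force: [1.0, 1.4, 0.1]
grip_width: 0.0684
t 8.95 pos [ 0.4275 -0.2108  0.4512] Y 6.8 Z [-0.001 -0.    -1.   ] F [1.  1.4 0.1] w 0.0684 q [-0.46  0.1   0.86  2.   -0.09  1.08  0.56]
shift [ 0.6851  0.2535 -0.0652] turn [-0.001  0.     0.466]
```

View pics/side7.png

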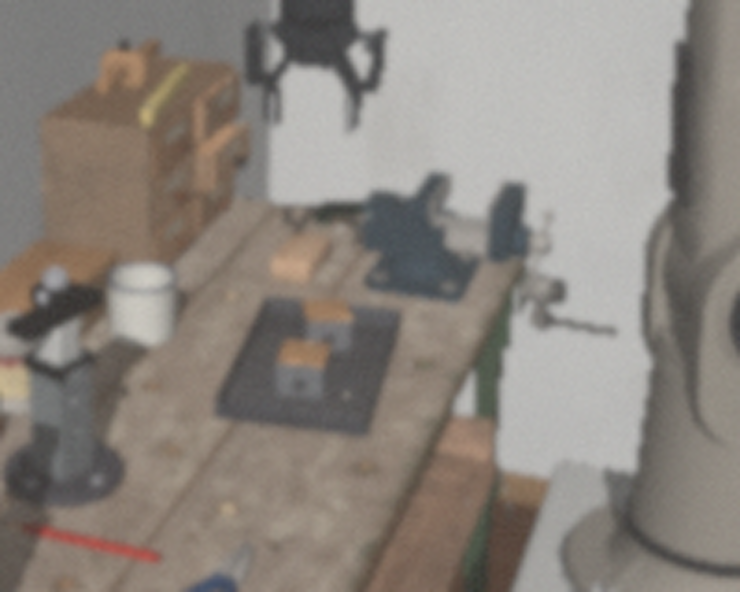

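View pics/top7.png

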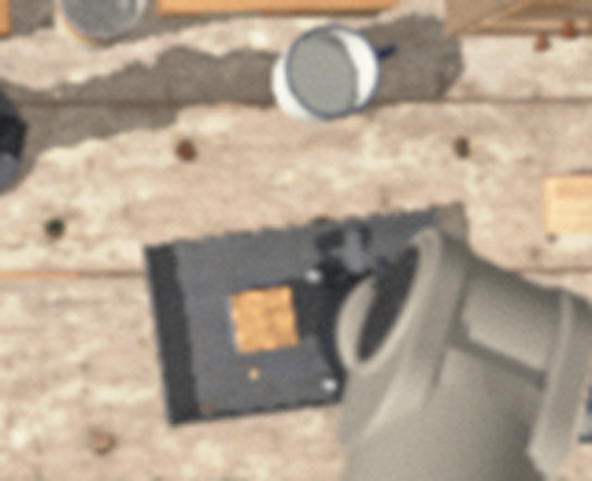

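Run:
```python
from h import *
np.set_printoptions(precision=4,suppress=True)
a=eyes.get_image('top'); b=eyes.get_image('side')
cv2.imwrite('pics/top8.png',a); cv2.imwrite('pics/side8.png',b)
u=cv2.resize(a[190:245,150:230],None,fx=9,fy=9,interpolation=2); v=cv2.resize(b[195:275,205:275],None,fx=7,fy=7,interpolation=2)
X=(.5545,.3225,.250)
for im,n,o,f in((u,'top',(150,190),9),(v,'side',(205,195),7)):
    p=(proj(n,X)-o+.5)*f-.5; cv2.circle(im,tuple(int(t) for t in p),3,(0,0,255),-1); print(n,p)
cv2.imwrite('pics/u.png',u); cv2.imwrite('pics/v.png',v)
```

```text
top [286.9618 217.7163]
side [208.2674 183.7636]
```

View pics/u.png

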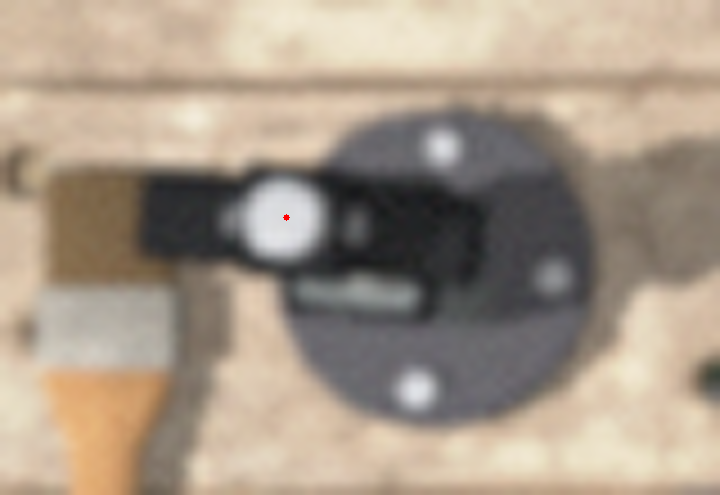

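View pics/v.png

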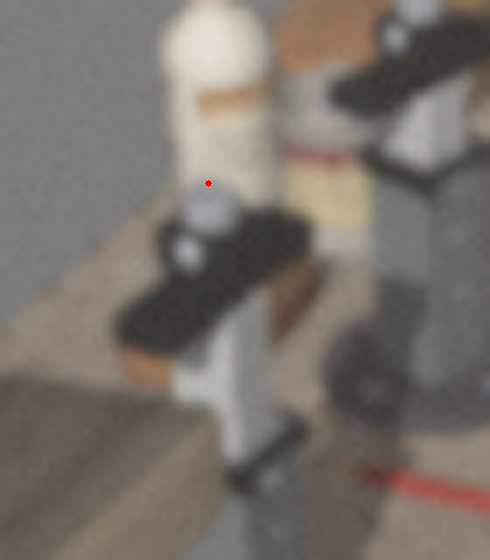

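```bash
python3 -m jog '[[0.685,0.2535,-0.065,0,0,0.46,1],[0.685,0.2535,-0.065,0,0,0.46,1],[0.685,0.2535,-0.065,0,0,0.46,1],[0.685,0.2535,-0.065,0,0,0.46,1],[0.685,0.2535,-0.065,0,0,0.46,1],[0.685,0.2535,-0.065,0,0,0.46,1],[0.685,0.2535,-0.065,0,0,0.46,1],[0.685,0.2535,-0.065,0,0,0.46,1]]' 40; python3 -c "
from h import *
st(); plan((.5545,.323,.48),-6.5)"
```

```text
t: 9.95
ee_pos: [0.5167, 0.1627, 0.4817]
ee_rot: [-0.001, 0.745, 0.667, -0.002]
ft_force: [1.6, -1.3, 0.6]
grip_width: -0.0003
t 9.95 pos [0.5167 0.1627 0.4817] Y -6.3 Z [-0.003 -0.002 -1.   ] F [ 1.6 -1.3  0.6] w -0.0003 q [-0.92  0.2   0.6   1.81 -0.12  1.17 -0.4 ]
shift [0.218  0.0267 0.0017] turn [-0.006  0.004  0.007]
```

```bash
python3 -m jog '[[0.218,0.027,0,0,0,0.007,1],[0.218,0.027,0,0,0,0.007,1],[0.218,0.027,0,0,0,0.007,1],[0.218,0.027,0,0,0,0.007,1],[0.218,0.027,0,0,0,0.007,1],[0.218,0.027,0,0,0,0.007,1]]'; python3 -c "
from h import *
st(); plan((.5545,.323,.435),-6.5)
b=eyes.get_image('side'); cv2.imwrite('pics/side9.png',cv2.resize(b[130:275,190:290],None,fx=4,fy=4,interpolation=2))"
```

```text
t: 10.55
ee_pos: [0.5552, 0.3196, 0.4819]
ee_rot: [0.0, 0.747, 0.665, -0.002]
ft_force: [1.0, -0.8, 0.3]
grip_width: -0.0001
t 10.55 pos [0.5552 0.3196 0.4819] Y -6.6 Z [-0.002 -0.003 -1.   ] F [ 1.  -0.8  0.3] w -0.0001 q [-1.01  0.39  0.54  1.58 -0.21  1.23 -0.55]
shift [ 0.0046 -0.0013  0.0625] turn [-0.004  0.006 -0.003]
```

View pics/side9.png

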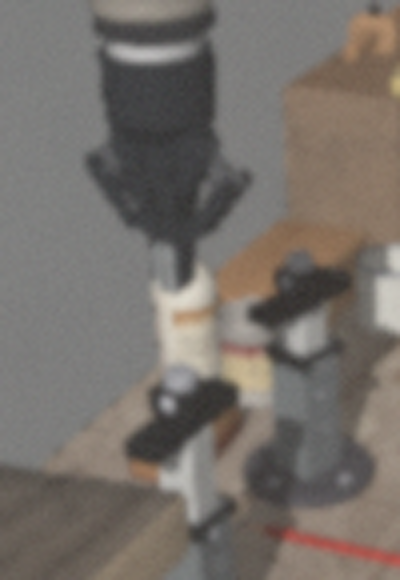

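```bash
python3 -m jog '[[0.0046,-0.001,0.03,0,0,0,1],[0.0046,-0.001,0.055,0,0,0,1],[0.0046,-0.001,0.0625,0,0,0,1],[0.0046,-0.001,0.0625,0,0,0,1]]'; python3 -m jog '[[0,0,0.006,0,0,0,1],[0,0,0.0115,0,0,0,1],[0,0,0.0115,0,0,0,1]]' ; python3 -m jog '[[0,0,0.003,0,0,0,1],[0,0,0.003,0,0,0,1]]'; python3 -m jog '[[0,0,0.003,0,0,0,1],[0,0,0.003,0,0,0,1]]'
```

```text
t: 11.0
ee_pos: [0.5547, 0.3228, 0.4364]
ee_rot: [-0.0, 0.747, 0.665, -0.001]
ft_force: [-0.2, 1.0, 0.9]
grip_width: -0.0001
t: 11.3
ee_pos: [0.5546, 0.3243, 0.4281]
ee_rot: [-0.0, 0.746, 0.666, -0.0]
ft_force: [1.5, 0.3, 0.3]
grip_width: 0.0002
t: 11.5
ee_pos: [0.5546, 0.3245, 0.4259]
ee_rot: [-0.0, 0.746, 0.666, -0.0]
ft_force: [-0.2, 0.6, 1.3]
grip_width: -0.0001
t: 11.7
ee_pos: [0.5546, 0.3245, 0.4234]
ee_rot: [-0.0, 0.746, 0.666, -0.0]
ft_force: [0.5, 0.1, -0.0]
grip_width: 0.0002
```

```bash
for i in 1 2 3 4; do python3 -m jog '[[0,0,0.0027,0,0,0,1],[0,0,0.0027,0,0,0,1]]' | egrep 'ee_pos|force'; done
```

```text
ee_pos: [0.5548, 0.3245, 0.4218]
ft_force: [-0.1, -0.7, 3.2]
ee_pos: [0.5547, 0.3245, 0.4198]
ft_force: [-0.1, -0.0, 3.2]
ee_pos: [0.5548, 0.3245, 0.4176]
ft_force: [-0.4, 0.8, 4.9]
ee_pos: [0.5548, 0.3245, 0.4156]
ft_force: [-0.7, 0.3, 5.0]
```

```bash
for i in 1 2 3 4 5; do python3 -m jog '[[0,0,0.0027,0,0,0,1],[0,0,0.0027,0,0,0,1]]' | egrep 'ee_pos|force'; done;  python3 -m jog '[[0,0,0.005,0,0,0,1],[0,0,0.008,0,0,0,1],[0,0,0.008,0,0,0,1]]'
```

```text
ee_pos: [0.5548, 0.3245, 0.4138]
ft_force: [-1.6, 0.4, 6.1]
ee_pos: [0.5548, 0.3245, 0.4119]
ft_force: [-0.9, -0.7, 6.5]
ee_pos: [0.5548, 0.3245, 0.41]
ft_force: [-0.4, -0.7, 5.9]
ee_pos: [0.5548, 0.3245, 0.408]
ft_force: [-1.5, -1.0, 6.7]
ee_pos: [0.5548, 0.3245, 0.4059]
ft_force: [-0.5, 0.7, 6.9]
t: 13.8
ee_pos: [0.5548, 0.3245, 0.3998]
ee_rot: [-0.0, 0.746, 0.666, 0.0]
ft_force: [-0.5, 0.0, 5.2]
grip_width: -0.0001
```

```bash
python3 -m jog '[[0,0,-0.015,0,0,0,1],[0,0,-0.04,0,0,0,1],[-0.0493,0,-0.04,0,0,0,1],[-0.0493,0,-0.04,0,0,0,1],[-0.0493,0,-0.04,0,0,0,1]]'; python3 -c "
from h import *
st()
b=eyes.get_image('side'); cv2.imwrite('pics/side10.png',cv2.resize(b[150:290,190:290],None,fx=4,fy=4,interpolation=2))
b=eyes.get_image('top'); cv2.imwrite('pics/top10.png',cv2.resize(b[170:260,140:260],None,fx=5,fy=5,interpolation=2))"
```

```text
t: 14.3
ee_pos: [0.5505, 0.2866, 0.4297]
ee_rot: [-0.0, 0.747, 0.665, -0.0]
ft_force: [0.0, 0.1, -0.5]
grip_width: -0.0
t 14.3 pos [0.5505 0.2866 0.4297] Y -6.6 Z [-0. -0. -1.] F [ 0.   0.1 -0.5] w -0.0 q [-0.98  0.4   0.53  1.69 -0.22  1.11 -0.5 ]
```

View pics/side10.png

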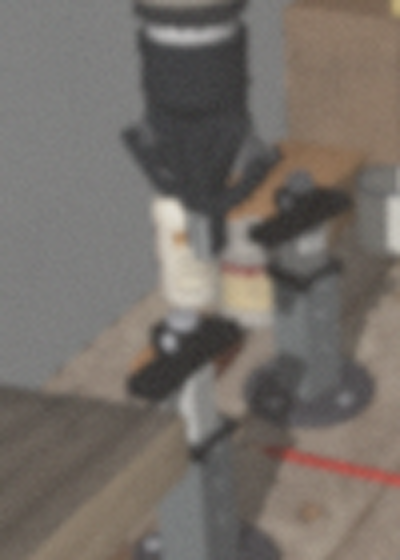

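View pics/top10.png

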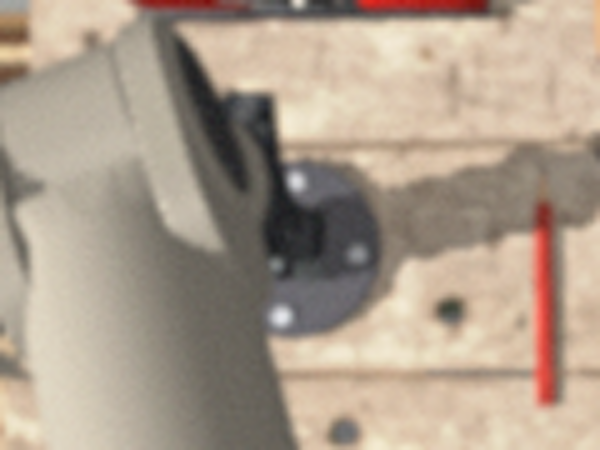

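```bash
python3 -m jog '[[0,0,0.03,0,0,0,1],[0,0,0.06,0,0,0,1],[0,0,0.064,0,0,0,1],[0,0,0.064,0,0,0,1]]'; for i in 1 2 3 4; do python3 -m jog '[[0,0,0.0027,0,0,0,1],[0,0,0.0027,0,0,0,1]]' | egrep 'ee_pos|force'; done
```

```text
t: 14.8
ee_pos: [0.5502, 0.2884, 0.3809]
ee_rot: [-0.0, 0.746, 0.666, -0.001]
ft_force: [0.2, -0.1, 1.0]
grip_width: -0.0
ee_pos: [0.5508, 0.288, 0.3803]
ft_force: [-0.1, 0.1, 0.0]
ee_pos: [0.5505, 0.2878, 0.3777]
ft_force: [0.9, -0.3, 0.4]
ee_pos: [0.5506, 0.2878, 0.3756]
ft_force: [-0.3, 0.3, 1.4]
ee_pos: [0.5507, 0.2877, 0.3744]
ft_force: [-2.1, -1.1, 7.3]
```

```bash
for i in 1 2 3 4 5; do python3 -m jog '[[0,0,0.0027,0,0,0,1],[0,0,0.0027,0,0,0,1]]' | egrep 'ee_pos|force'; done
```

```text
ee_pos: [0.5507, 0.2877, 0.3726]
ft_force: [-2.2, -0.2, 8.9]
ee_pos: [0.5507, 0.2877, 0.3706]
ft_force: [-3.2, -1.6, 8.8]
ee_pos: [0.5507, 0.2877, 0.3686]
ft_force: [-2.4, -1.2, 9.3]
ee_pos: [0.5507, 0.2877, 0.3666]
ft_force: [-3.3, -1.6, 9.5]
ee_pos: [0.5507, 0.2877, 0.3645]
ft_force: [-1.7, -0.4, 9.3]
```

```bash
python3 -m jog '[[0,0,0.0027,0,0,0,1],[0,0,0.0027,0,0,0,1]]' | egrep 'ee_pos|force'; for i in 1 2; do python3 -m jog '[[0,0,0.0014,0,0,0,1],[0,0,0.0014,0,0,0,1]]' | egrep 'ee_pos|force'; done
```

```text
ee_pos: [0.5507, 0.2877, 0.3623]
ft_force: [-2.0, 0.6, 7.8]
ee_pos: [0.5507, 0.2877, 0.3612]
ft_force: [-3.2, -1.4, 7.1]
ee_pos: [0.5507, 0.2877, 0.3601]
ft_force: [-1.9, -0.7, 7.0]
```

```bash
for i in 1 2; do python3 -m jog '[[0,0,0.0014,0,0,0,1],[0,0,0.0014,0,0,0,1]]' | egrep 'ee_pos|force'; done
```

```text
ee_pos: [0.5507, 0.2876, 0.3597]
ft_force: [-4.1, -1.5, 12.4]
ee_pos: [0.5508, 0.2876, 0.3595]
ft_force: [-6.2, -1.7, 17.9]
```

```bash
python3 -m jog '[[0,0,-0.003,0,0,0,1],[0,0,-0.03,0,0,0,1],[0,0,-0.09,0,0,0,1],[0,0,-0.15,0,0,0,1],[-0.06,0,-0.18,0,0,0,1],[-0.12,0,-0.2,0,0,0,1],[-0.18,0,-0.2,0,0,0,1],[-0.25,0,-0.2,0,0,0,1]]'
python3 -m jog '[[-0.1,-0.1,0,0,0,0,0.5],[-0.2,-0.1,0,0,0,0,0.5],[-0.25,-0.1,0,0,0,0,0.5],[-0.25,-0.1,0,0,0,0,0.5],[-0.25,-0.1,0,0,0,0,0.5]]'
python3 - <<'E'
from h import *
np.set_printoptions(precision=4,suppress=True)
st()
a=eyes.get_image('top'); b=eyes.get_image('side')
cv2.imwrite('pics/top11.png',a); cv2.imwrite('pics/side11.png',b)
cv2.imwrite('pics/v11.png',cv2.resize(b[170:300,200:300],None,fx=4.5,fy=4.5,interpolation=2))
cv2.imwrite('pics/u11.png',cv2.resize(a[170:300,140:440],None,fx=2.6,fy=2.6,interpolation=2))
E
```

```text
t: 18.4
ee_pos: [0.5291, 0.1027, 0.5074]
ee_rot: [0.0, 0.746, 0.666, 0.001]
ft_force: [1.3, -0.4, 0.1]
grip_width: 0.0002
t: 18.9
ee_pos: [0.4314, -0.0799, 0.507]
ee_rot: [-0.0, 0.749, 0.663, 0.0]
ft_force: [0.4, 0.8, 0.5]
grip_width: 0.0428
t 18.9 pos [ 0.4314 -0.0799  0.507 ] Y -7.0 Z [ 0.     0.001 -1.   ] F [0.4 0.8 0.5] w 0.0428 q [-0.74 -0.08  0.76  1.99  0.06  1.21 -0.13]
```

View pics/v11.png

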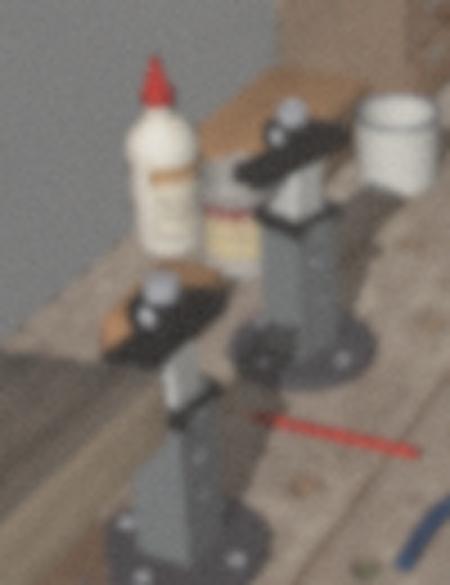

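View pics/u11.png

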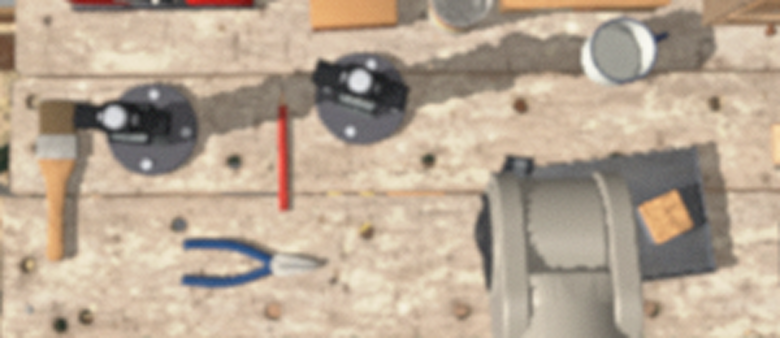

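Run:
```python
from h import *
np.set_printoptions(precision=4,suppress=True)
def B(im,box,lo,hi,f=6):
    x0,y0,x1,y1=box
    u=cv2.resize(im[y0:y1,x0:x1],None,fx=f,fy=f,interpolation=2)
    m=cv2.inRange(cv2.cvtColor(u,cv2.COLOR_BGR2HSV),np.array(lo),np.array(hi))
    cs,_=cv2.findContours(m,cv2.RETR_EXTERNAL,cv2.CHAIN_APPROX_NONE)
    c=max(cs,key=cv2.contourArea); M=cv2.moments(c)
    return (np.array([M["m10"],M["m01"]])/M["m00"]+.5)/f-.5+[x0,y0], M["m00"]/f/f
for n,ti,si,tb,sb in (("tall0","top8","side8",(174,205,190,222),(228,219,241,229)),("tall1","top11","side11",(176,205,193,224),(228,227,244,238)),("low","top11","side11",(270,192,287,210),(258,189,271,198))):
    a=cv2.imread(f"pics/{ti}.png"); b=cv2.imread(f"pics/{si}.png")
    p,ap=B(a,tb,(0,0,170),(180,60,255)); q,aq=B(b,sb,(0,0,118),(180,75,255))
    print(n,p,ap,q,aq,tri(p,q))
b=cv2.imread("pics/side11.png"); cv2.imwrite("pics/w.png",np.hstack([cv2.resize(b[215:255,218:258],None,fx=9,fy=9,interpolation=2),cv2.resize(b[178:218,245:285],None,fx=9,fy=9,interpolation=2)]))
```

```text
tall0 [180.8523 213.8946] 48.19444444444445 [233.8494 222.4151] 95.70833333333333 (array([0.5546, 0.3251, 0.2461]), np.float64(0.00043059106849472565))
tall1 [183.2754 214.6608] 45.083333333333336 [233.9946 231.1112] 109.56944444444444 (array([0.5554, 0.3253, 0.2178]), np.float64(0.0020312141116864387))
low [277.799  200.7713] 46.75 [264.3015 194.1237] 43.791666666666664 (array([0.5914, 0.0557, 0.2155]), np.float64(0.001664735496839791))
```

View pics/w.png

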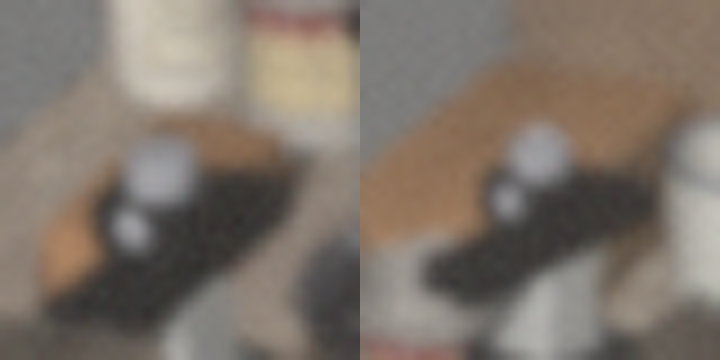

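Run:
```python
from h import *
b=cv2.imread("pics/side11.png"); cv2.imwrite("pics/x.png",cv2.resize(b[180:260,290:380],None,fx=6,fy=6,interpolation=2))
```

```text
(no output)
```

View pics/x.png

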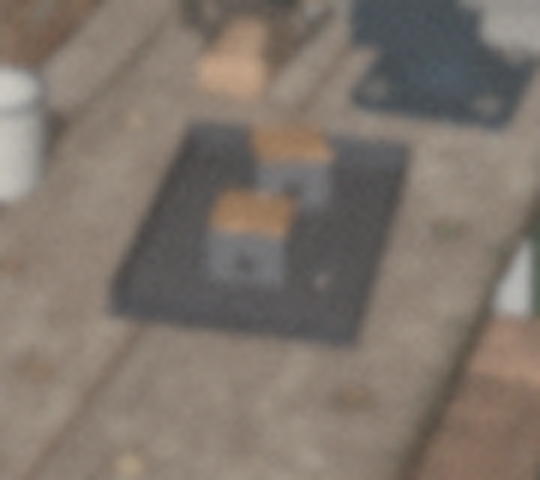

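Both caps stand upright inside the tray: the new one is at about (250,240) in this crop and the spare at (295,165). The gripper is clear of everything.

```bash
python3 -c "
from station import bot
print(bot.finish_job())"
```

```text
the job is handed in; nothing more can be done
None
```

The taller rest is one hole down and looks locked, and its cap stands in the tray beside the spare one. I handed the job in at about 19 s of the 54 s allowed; no verdict was reported.

**What I did:**
1. Pulled the cap straight up off the taller rest and stood it upright in the tray.
2. Pressed the lock button and slid the tube down about 15 mm with it, then let go.
3. Pushed the cross-bar beside the boss at about 9 N. The force dipped to 7 N, then rose to 18 N as the tube stopped dead at the next hole.

**Last checks:**
- **Tube height:** the button's top came down by 28.3 mm between two-view measurements, against a nominal 30 mm. It now measures 217.8 mm, and the other rest's button measures 215.5 mm.
- **Button:** it stands proud like the one on the other rest, so I take it as popped up and locked. This is from the pictures; I had no direct reading of the joint.
- **Caps and tools:** both caps stand upright inside the tray, and the tools and the other rest look unmoved. The gripper ended about 0.3 m above the bench, touching nothing.

**Disagreements:**
- **Heights:** two-view heights read about 4–5 mm below the given values, on both rests alike. I used the height differences and the contact forces instead.
- **First cap centre:** my first two-view fix missed by 11 mm because the side-view colour mask ran past the cork. I rechecked it against the projected outline before gripping.

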